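Unlock the inspection stand and swing the specimen over the lens

ROBOT

A 6-joint arm with a two-finger parallel gripper is mounted at the origin on the work surface. World frame = base frame: x ahead of the robot, y to its left, z up, the work surface at z = 0. Lengths are in mm, angles in rad, forces in N, time in s.
With the tool pointing down it reaches from about 275 to 975 mm from the base axis. Payload 8.4 kg.
Tool frame: the origin (TCP) lies at the centre of the arm's flange, where the gripper is bolted on; the fingertips stand 190 mm ahead of it and the grasp point (between the pads) lies 171 mm ahead of it; z points along the fingers, y is the line along which they close (so a half turn about z gives the same grasp; the last joint's range is limited). The gripper opens to 92 mm and grips with 3 to 60 N. Pads are 20 mm wide; open, the fingers measure 128 mm over their backs; the gripper's body (75 mm by 189 mm) begins 69 mm behind the grasp point.
Start: joints at [-1.201, 0.353, 1.633, -0, 1.155, -0.002], TCP at [227.057, -582.301, 404.683] pointing down, gripper open.
Joint ranges: [-2.63, 2.63], [-0.92, 2.1], [0.06, 2.66], [-1.3, 4.44], [0, 2.69], [-3.02, 3.02]. Speed limits (rad/s): [2.22, 2.22, 2.79, 3.14, 3.14, 3.14].

INTERFACE

Orientations are given as a 3x3 rotation matrix whose columns are the frame's x, y, z axes.
In Python, from plant import r, hand, vision, hand_in gives the robot as it stands. The module is installed in compiled form; this text tells all that it offers. Calls block until the motion is done:
- r.reach(position, orientation): joint-space move of the TCP to a pose.
- r.move_straight(position, velocity=150, attitude=None): straight line of the TCP; attitude=None keeps the orientation; velocity is the mean speed in mm/s.
- r.movej(angles): joint-space move.
- hand.gripper_to(opening): finger opening in mm; the grip force is fixed at half the most; returns when the fingers have stopped.
- r.wait(seconds).
- r.inverse_kinematics(position, orientation): joint angles nearest the present ones, or None.
- r.get_state(): the state.
- vision.snapshot(name): name is "side" or "top" or "wrist"; returns a dict with "frame" (420x560x3 uint8, red, green, blue), "depth" (420x560 float32, mm along the optical axis (not along the pixel's ray), 0 where there is no reading), "intrinsics" (3x3 intrinsics, pixels), "rvec" (rotation vector, rad) and "tvec" (3), from world to camera coordinates, as OpenCV has them. Camera axes: x right, y down, z forward; pixel columns grow to the right and rows downward; lengths in mm; the calibration is good to about 2 mm. A picture is of the moment at which its call begins.
A pose or a line that the arm cannot do raises r.Unreachable and nothing moves.
- hand_in(): hands the job in; it is judged then, once.
The state is a dict: "time_s": time; "qpos": joint angles; "qvel": joint speeds; "joint_torque": joint torques, N m; "eef_pos": TCP position; "tool_rot": TCP orientation; "force": force on the tool from outside, world axes, zero at the start; "wrist_torque": the same for the moment, N m; "gripper_width": finger opening in mm; "gripper_force": force on a finger pad.
Only numpy, scipy, OpenCV 4.12 (cv2) and the standard library are available. Lean on these libraries where they do the work, as an engineer would, in place of code of your own. Each camera call takes 0.05 s, during which the arm holds its last target. There are 200 camera calls.

TASK

Open the inspection stand's lock lever anticlockwise until you feel it come up against its stop, so that the swing arm is freed; then swing the arm anticlockwise by its post to its end stop, so that the specimen plate sits over the lens. Neither lever nor arm may be forced (10 to 15 N at the posts is plenty), the lever stays open, the other things on the bench stay where they are, and you let go at the end.

Things in the scene. Friction and masses are not known exactly. Their poses are not given: they have to be found in the camera images.
- lock_axis (a point): On the upright turning axis of the lock lever, 95 mm above the table. The lever is the short black flat bar (100 mm long, at heights 40 to 52 mm) on the inspection stand, a 300 x 400 x 12 mm grey plate with a hole grid, fixed to the table. Under its hub a steel cam plate (radius 45 mm, about 80 degrees of a disc) stands in the way of the swing arm's lug.
- lock_grip (a point): Middle of the free part of the lock lever's upright steel grip post: a round post 16 mm in diameter, top at height 115 mm, bottom at the bar 52 mm, this point at height 95 mm and 90 mm from lock_axis. Moves with the lever.
- lock (a joint): Angle of the lock lever (rad), about 0 = locked, growing anticlockwise seen from above as it opens. The cam frees the swing arm's lug only in the last 0.1 rad before it meets its stop pin. How the cam is set on the hub differs every time and is not measured: the stop comes anywhere from 0.55 to 1.6 rad and has to be felt. The lever stays where it is left.
- swing_axis (a point): On the upright turning axis of the swing arm, at height 95 mm; 83 mm from lock_axis.
- swing_grip (a point): Middle of the free part of the swing arm's upright round steel grip post (16 mm thick, top at height 115 mm, arm bar below at 40 to 52 mm); this point is at height 95 mm, 120 mm from swing_axis. The bare-metal arm runs on past the post and carries a white 50 x 50 mm specimen plate, its centre 175 mm from the axis.
- swing (a joint): Angle of the swing arm (rad), 0 to 0.04 at the start, growing anticlockwise seen from above. While locked it has about 0.1 rad of play before its lug meets the cam. Once freed it swings until the lug meets a rubber end stop at about 1.40 rad, where the specimen plate lies over the lens. Swinging takes about 3 N at the post; it stays where it is left.
- lens (a point): Centre of the top glass of the stubby upright lens (44 mm wide, top at height 36 mm) on the stand, over which the specimen plate must come.
- stop: The lock's rubber-sleeved stop pin, 10 mm thick, under the lever, 38 mm from the lock axis; origin at its foot. Turning the lever takes a steady 4 to 5 N at its post; at the springy stop this climbs by 2 to 3 N per mm of post travel. 10 to 15 N at the post is enough; more than about 22 N is forcing it.
- lug: The upright 6 mm steel pin, sprung by a few mm, on the swing arm's hub plate, 50 mm from the arm axis; origin at its foot. It takes the load when the arm is pressed against the cam or its end stop, where the force at the arm's post climbs by about 2 N per mm: more than about 25 N at the arm's post is forcing it.
- cup_a: Bystander, to be left alone: white plastic cup, 64 mm wide, 62 mm tall; origin at the centre of its underside.
- cup_b: Bystander, to be left alone: white plastic cup, 56 mm wide, 55 mm tall; origin at the centre of its underside.
- tweezers: Bystander, to be left alone: steel tweezers, 115 mm long, lying flat; origin at the centre of its underside.
- spare: Bystander, to be left alone: loose spare specimen, a white plate 50 x 50 x 6 mm lying on the base plate; origin at the centre of its underside.
- weight: Bystander, to be left alone: brass weight, 32 mm wide, 36 mm tall; origin at the centre of its underside.
- driver: Bystander, to be left alone: screwdriver, 160 mm long; origin at the centre of its underside.
- jar: Bystander, to be left alone: closed jar, 52 mm wide, 60 mm tall; origin at the centre of its underside.
- specimen (a point): Centre of the white specimen plate on the swing arm, 45 mm above the table.

How it is judged (in metres and radians):
On the way:
1. the lock lever is opened while the swing arm still stands at its start side (value of joint lock above 0.45 rad and value of joint swing below 0.25 rad), for 0.2 s.
At the end, for the whole second after the job is handed in: The swing arm is within 0.08 rad of its end stop (angle above 1.32 rad), the specimen plate's centre within 18 mm of the lens's centre seen from above, at rest; the lock lever is still open (above 0.45 rad) (value of joint swing above 1.32 rad and horizontal distance between specimen and lens below 0.018 m and value of joint lock above 0.45 rad and velocity of joint swing between -0.05 and 0.05 rad/s); the robot touches nothing.
It fails at once if the lock lever is forced against its stop (over 45 N on the stop pin, about 22 N at the post) (contact force between stop and anything else above 45 N).
It fails at once if the swing arm is forced against the cam or the end stop (over 60 N on the lug, about 25 N at the post) (contact force between lug and anything else above 60 N).
It fails at once if a bystander is pushed more than 40 mm (distance of any of cup_a, cup_b, tweezers, spare, weight, driver, jar from where it was at the start of the episode above 0.04 m).
It also fails if it takes over 69 s, if anything falls off the work surface, if the arm or the gripper's body presses on something with over 40 N, if the wrist force passes 120 N, or if a joint passes its speed limit or range.

## Working session

There is one attempt and no reset: what is moved stays moved. The work goes in short steps, each a Python script; the robot and the scene stay as the last script left them, time stands still between calls to the robot, and variables do not carry over. Pictures are saved under pics/ and viewed, at most 10 in all, crops included, and the job is handed in when it is done.

```bash
mkdir -p pics
cat > h.py <<'E'
import numpy as np, cv2
from plant import r, hand, vision, hand_in
def snap(n):
    s=vision.snapshot(n); np.savez('pics/%s.npz'%n,**s); return s
def load(n): return dict(np.load('pics/%s.npz'%n))
def ray(s,u,v):
    R=cv2.Rodrigues(s['rvec'])[0]; t=s['tvec'].reshape(3)
    d=R.T@np.linalg.inv(s['intrinsics'])@np.array([u,v,1.]); return -R.T@t,d
def at_z(s,u,v,z):
    c,d=ray(s,u,v); return c+d*(z-c[2])/d[2]
def at_depth(s,u,v):
    c,d=ray(s,u,v); return c+d*s['depth'][int(round(v)),int(round(u))]
E
python3 - <<'E'
from h import *
for n in('top','side'):
    s=snap(n); cv2.imwrite('pics/%s0.png'%n,cv2.resize(s['frame'][:,:,::-1],(800,600),interpolation=cv2.INTER_CUBIC))
    print(n,ray(s,280,210))
st=r.get_state(); print(st['time_s'],st['force'],st['tool_rot'],st['gripper_width'])
E
```

```text
top (array([ 555.46727977,   22.45917682, 1323.39800365]), array([ 5.97612400e-02, -7.47882140e-04, -9.98329959e-01]))
side (array([403.15108185, 471.02771674, 681.4299411 ]), array([ 0.26052534, -0.59590265, -0.75963523]))
0.1 [ 0.4390142  -0.20755357  0.43759382] [[ 9.31675843e-01  3.63290406e-01 -4.53052485e-04]
 [ 3.63290688e-01 -9.31675080e-01  1.19210508e-03]
 [ 1.09826296e-05 -1.27524526e-03 -9.99999187e-01]] 92.18906037870582
```

View pics/top0.png

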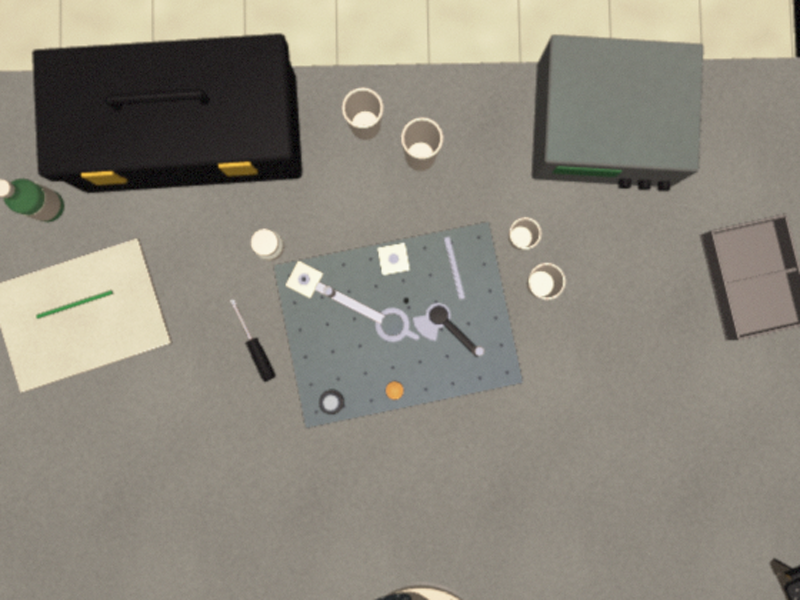

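View pics/side0.png

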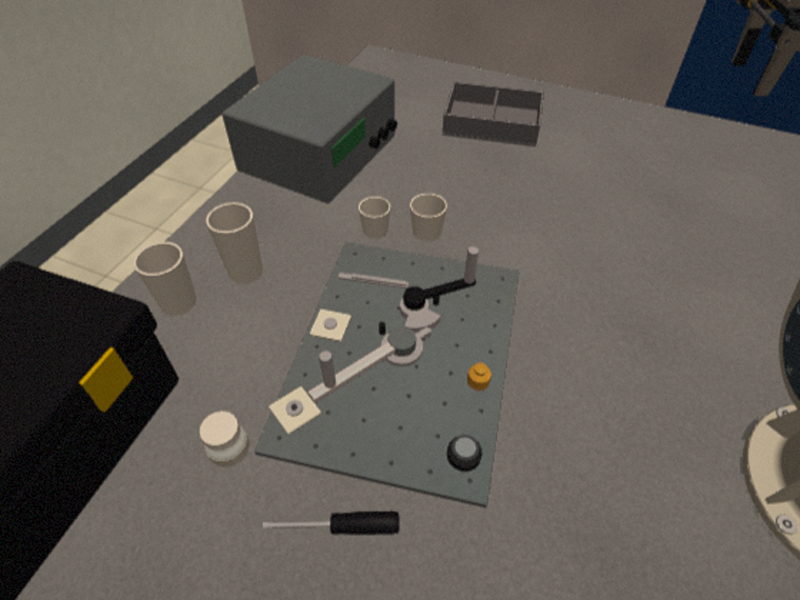

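Top view (800×600): lock hub (438,314), lock post top (479,351), swing hub (393,323), swing post (326,290), lens (331,402). Image up is +x and image left is +y. Next I need the points more exactly.

Run:
```python
from h import *
s=load('top'); k=.7
c=s['frame'][150:310,180:380,::-1]; cv2.imwrite('pics/crop.png',cv2.resize(c,(750,600),interpolation=cv2.INTER_CUBIC))
for n,u,v,z in [('lockhub',438,314,60),('lockpost',479,351,115),('swhub',393,323,60),('swpost',326,290,115),('lens',331,402,36),('spec',304,279,48)]:
    print(n,at_z(s,u*k,v*k,z).round(1),at_depth(s,u*k,v*k).round(1))
```

```text
lockhub [605.3 -44.2  60. ] [605.6 -44.6  52.1]
lockpost [ 540. -108.  115.] [ 540.  -108.2  113. ]
swhub [591.3  34.5  60. ] [591.4  34.6  54.7]
swpost [647.1 144.5 115. ] [647.1 144.4 115.8]
lens [455.2 146.8  36. ] [455.1 146.9  35. ]
spec [672.4 189.6  48. ] [672.3 189.4  48.8]
```

View pics/crop.png

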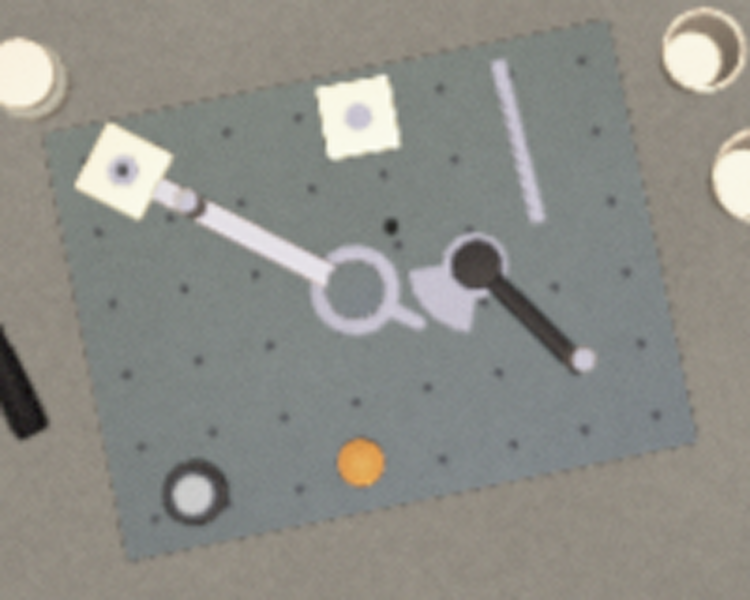

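```bash
cat >> h.py <<'E'
LC=np.array([605.3,-44.2]); LP=np.array([540.,-108.]); SC=np.array([591.3,34.5]); SP=np.array([647.1,144.5]); LENS=np.array([455.2,146.8])
ZG=95+171
def rad(a): return np.array([np.cos(a),np.sin(a)])
def tan(a): return np.array([-np.sin(a),np.cos(a)])
def rot(a,sg):
    y=np.r_[sg*tan(a),0]; z=np.array([0,0,-1.]); return np.c_[np.cross(y,z),y,z]
def pose(C,R,a,sg,z=ZG): return np.r_[C+R*rad(a),z],rot(a,sg)
def bias(): return np.mean([(r.wait(.03),r.get_state()['force'])[1] for _ in range(4)],0)
def ft(a,b):
    f=r.get_state()['force']-b; return -f[:2]@tan(a), f[:2]@rad(a)
E
python3 - <<'E'
from h import *
for C,P in((LC,LP),(SC,SP)):
    d=P-C;a0=np.arctan2(d[1],d[0]);R=np.hypot(*d);print(a0,R)
    for sg in(1,-1):
        print(sg,[None if (q:=r.inverse_kinematics(*pose(C,R,a0+t,sg))) is None else np.round(q,2).tolist() for t in(0,.8,1.7)])
E
```

```text
-2.367812867466143 91.29364709551258
1 [[-0.2, 0.41, 1.91, -0.0, 0.82, 0.6], [-0.22, 0.5, 1.75, -0.0, 0.89, -0.23], [-0.15, 0.59, 1.6, -0.0, 0.96, -1.05]]
-1 [[-0.2, 0.41, 1.91, -0.0, 0.82, -2.54], [-0.22, 0.5, 1.75, -0.0, 0.89, 2.92], [-0.15, 0.59, 1.6, -0.0, 0.96, 2.09]]
1.101347477580338 123.34358515950478
1 [[0.22, 0.56, 1.65, -0.0, 0.93, -2.45], None, [0.15, 0.32, 2.05, -0.0, 0.76, 2.07]]
-1 [[0.22, 0.56, 1.65, -0.0, 0.93, 0.69], [0.27, 0.44, 1.86, -0.0, 0.84, -0.07], [0.15, 0.32, 2.05, -0.0, 0.76, -1.08]]
```

Run:
```python
from h import *
a0=-2.368; R=91.
p,o=pose(LC,R,a0,1,ZG+80); r.reach(p,o)
r.move_straight(pose(LC,R,a0,1)[0],150)
hand.gripper_to(24); b=bias(); print(b,r.get_state()['force'],r.get_state()['time_s'],r.get_state()['gripper_width'])
np.save('b.npy',b)
for th in(.1,.2,.3,.4,.46):
    p,o=pose(LC,R,a0+th,1); r.move_straight(p,60,o); s=r.get_state()
    f=ft(a0+th,b); print(th,np.round(f,1),round(s['time_s'],2),np.round(s['eef_pos'][:2]-p[:2],1))
    if f[0]>9: break
```

```text
[-0.42563864 -0.10635673  0.44200091] [-0.42718484 -0.23469574  0.47241013] 4.0583 23.89130280261589
0.1 [-0.2 -0.1] 4.36 [-0.  -0.1]
0.2 [ 1.  -0.5] 4.66 [-0.2  0.1]
0.3 [1.3 0.2] 4.96 [-0.2  0. ]
0.4 [1.  0.1] 5.26 [-0.1  0. ]
0.46 [0.7 0.1] 5.51 [-0.2  0.1]
```

The force is lower than expected, so I'll check whether the post is actually being pushed.

Run:
```python
from h import *
s=snap('side'); cv2.imwrite('pics/s1.png',cv2.resize(s['frame'][120:330,180:460,::-1],(800,600),interpolation=cv2.INTER_CUBIC))
```

```text
(no output)
```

View pics/s1.png

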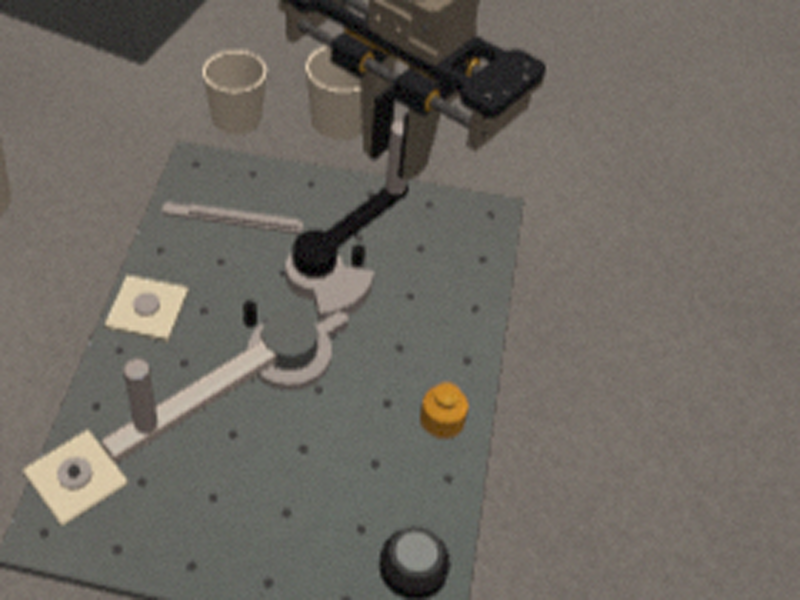

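The post sits between the fingers and the lever is turning; the friction simply relaxes at rest. I'll carry on in small steps.

```bash
cat > push.py <<'E'
from h import *
def push(C,R,a0,sg,th,lim,b,stop,coarse,fine,t_end):
    n=0
    while th<lim:
        th+=fine if n else coarse
        p,o=pose(C,R,a0+th,sg); r.move_straight(p,30,o); s=r.get_state()
        f=ft(a0+th,b); print(round(th,3),np.round(f,1),round(s['time_s'],2),end=' | ')
        if f[0]>3.5: n+=1
        if f[0]>stop or s['time_s']>t_end: break
    return th
E
python3 - <<'E'
from push import *
print(push(LC,91.,-2.368,1,.46,1.85,np.load('b.npy'),10,.03,.008,38))
E
```

```text
0.49 [2.5 0. ] 5.81 | 0.52 [ 3.6 -0.9] 6.06 | 0.528 [ 4.1 -1. ] 6.31 | 0.536 [ 4.2 -0.7] 6.56 | 0.544 [ 3.4 -1.2] 6.81 | 0.552 [ 4.1 -0.1] 7.06 | 0.56 [ 3.1 -0.9] 7.31 | 0.568 [ 4.  -1.2] 7.56 | 0.576 [ 4.  -1.1] 7.81 | 0.584 [ 3.4 -1. ] 8.06 | 0.592 [ 4.3 -2.8] 8.31 | 0.6 [ 3.  -1.3] 8.56 | 0.608 [ 2.5 -1.1] 8.81 | 0.616 [ 3.2 -1.5] 9.06 | 0.624 [ 4.  -1.7] 9.31 | 0.632 [ 2.5 -1.2] 9.56 | 0.64 [ 3.6 -2.1] 9.81 | 0.648 [ 4.1 -2.5] 10.06 | 0.656 [ 3.6 -2.3] 10.31 | 0.664 [ 3.2 -1.3] 10.56 | 0.672 [ 4.3 -2.3] 10.81 | 0.68 [ 3.9 -2. ] 11.06 | 0.688 [ 3.4 -2.5] 11.31 | 0.696 [ 2.8 -2.1] 11.56 | 0.704 [ 3.4 -2.5] 11.81 | 0.712 [ 3.5 -1.6] 12.06 | 0.72 [ 2.6 -1.7] 12.31 | 0.728 [ 3.1 -2.3] 12.56 | 0.736 [ 2.9 -2.7] 12.81 | 0.744 [ 2.8 -0.8] 13.06 | 0.752 [ 2.4 -2.7] 13.31 | 0.76 [ 2.7 -3. ] 13.56 | 0.768 [ 3.2 -2.8] 13.81 | 0.776 [ 3.8 -3.6] 14.06 | 0.784 [ 3.1 -3.6] 14.31 | 0.792 [ 3.1 -2.6] 14.56 | 0.8 [ 2. -3.] 14.81 | 0.808 [ 3.5 -3.3] 15.06 | 0.816 [ 3.4 -3. ] 15.31 | 0.824 [ 4.1 -3.4] 15.56 | 0.832 [ 3.7 -3. ] 15.81 | 0.84 [ 3.2 -3. ] 16.06 | 0.848 [ 3.5 -3. ] 16.31 | 0.856 [ 3.3 -3.4] 16.56 | 0.864 [ 4.  -3.6] 16.81 | 0.872 [ 4.7 -2.6] 17.06 | 0.88 [ 4.7 -2.9] 17.31 | 0.888 [ 6.  -3.2] 17.56 | 0.896 [ 7.6 -3.7] 17.81 | 0.904 [ 8.4 -4. ] 18.06 | 0.912 [ 8.7 -3.9] 18.31 | 0.92 [10. -4.] 18.56 | 0.928 [10.3 -4.2] 18.81 | 0.9280000000000004
```

Force climbs steadily from about 0.87 rad. I'll confirm that with a few more small steps up to about 13 N, then release and go to the swing arm.

Run:
```python
from push import *
b=np.load('b.npy')
th=push(LC,91.,-2.368,1,.928,1.0,b,12.5,.008,.008,38)
p,o=pose(LC,91.,-2.368+th-.045,1); r.move_straight(p,40,o); print('\nback',ft(-2.368+th,b))
hand.gripper_to(60)
p[2]+=90; r.move_straight(p,200)
a0=1.1013; R=121.5
p,o=pose(SC,R,a0,-1,ZG+90); r.reach(p,o); 
s=snap('top'); cv2.imwrite('pics/t2.png',cv2.resize(s['frame'][150:310,180:380,::-1],(750,600),interpolation=cv2.INTER_CUBIC))
print(r.get_state()['time_s'])
```

```text
0.936 [11.2 -4.1] 19.06 | 0.944 [12.7 -3.8] 19.31 | 
back (np.float64(6.433863279563865), np.float64(-2.6711679176604246))
21.975
```

View pics/t2.png

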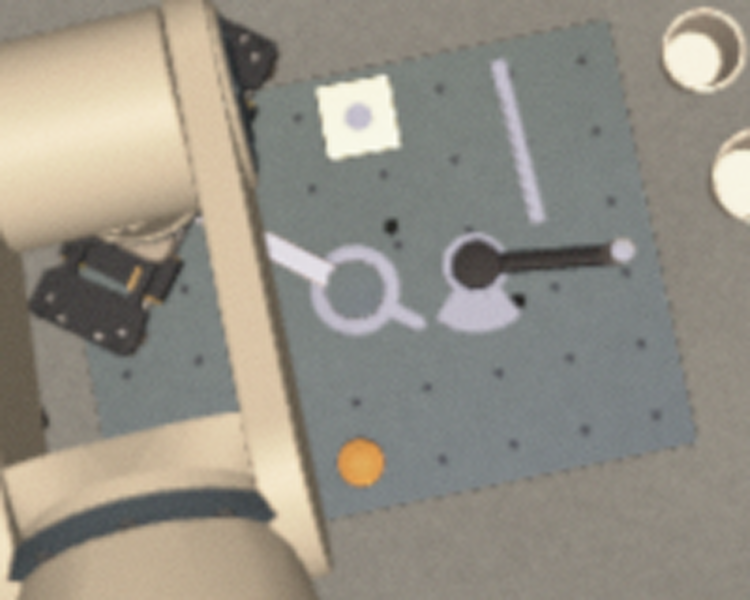

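The cam now rests against the stop pin at (520,298) and its left edge is clear of the lug at (420,323). Now the swing arm.

Run:
```python
from push import *
a0=1.1013; R=121.5
r.move_straight(pose(SC,R,a0,-1)[0],150)
hand.gripper_to(24); b=bias(); np.save('b2.npy',b); print(b)
th=0
while th<1.26:
    th+=.03 if th<.27 else .06
    p,o=pose(SC,R,a0+th,-1); r.move_straight(p,40,o); s=r.get_state(); f=ft(a0+th,b)
    print(round(th,3),np.round(f,1),round(s['time_s'],2),end=' | ')
    if f[0]>7: break
```

```text
[ 4.53800348e-01 -2.66678534e-05  1.19766770e-01]
0.03 [-0.5  0.5] 23.79 | 0.06 [0.5 0.3] 24.04 | 0.09 [0.5 0.8] 24.29 | 0.12 [0.8 0.8] 24.54 | 0.15 [0.5 1.5] 24.79 | 0.18 [1.2 0.5] 25.04 | 0.21 [-0.2  0.7] 25.29 | 0.24 [0.6 0.6] 25.54 | 0.27 [ 0.2 -0.2] 25.79 | 0.33 [-0.2  1.1] 26.12 | 0.39 [-0.1  0.5] 26.46 | 0.45 [-0.4  0.5] 26.79 | 0.51 [-0.7  0.3] 27.12 | 0.57 [-0.2  0.7] 27.46 | 0.63 [ 0.  -0.5] 27.79 | 0.69 [-0.8  0.4] 28.12 | 0.75 [ 0.7 -0.1] 28.46 | 0.81 [0.1 0.3] 28.79 | 0.87 [-0.5 -1.3] 29.12 | 0.93 [0. 0.] 29.46 | 0.99 [-0.1 -0.3] 29.79 | 1.05 [0.5 1. ] 30.12 | 1.11 [-0.3  0. ] 30.46 | 1.17 [-0.6  0.3] 30.79 | 1.23 [-0.4  0.8] 31.12 | 1.29 [-0.6 -0.1] 31.46 |
```

Run:
```python
from push import *
b=np.load('b2.npy'); a0=1.1013;R=121.5
th=push(SC,R,a0,-1,1.29,1.52,b,8,.012,.008,55)
p,o=pose(SC,R,a0+th-.03,-1); r.move_straight(p,40,o)
hand.gripper_to(60)
p[2]+=110; r.move_straight(p,200)
r.movej([-1.201,0.353,1.633,0,1.155,0])
s=snap('top'); cv2.imwrite('pics/t3.png',cv2.resize(s['frame'][150:310,180:380,::-1],(750,600),interpolation=cv2.INTER_CUBIC))
print(r.get_state()['time_s'])
```

```text
1.302 [2.2 0.9] 31.71 | 1.314 [2.5 0.4] 31.96 | 1.326 [1.9 0.3] 32.21 | 1.338 [1.9 0.2] 32.46 | 1.35 [ 0.7 -0.3] 32.71 | 1.362 [ 0.8 -0.3] 32.96 | 1.374 [ 0.4 -0.6] 33.21 | 1.386 [ 3.2 -0.5] 33.46 | 1.398 [4.6 0.2] 33.71 | 1.406 [ 6.5 -0.7] 33.96 | 1.414 [8.  0.1] 34.21 | 38.5167
```

View pics/t3.png

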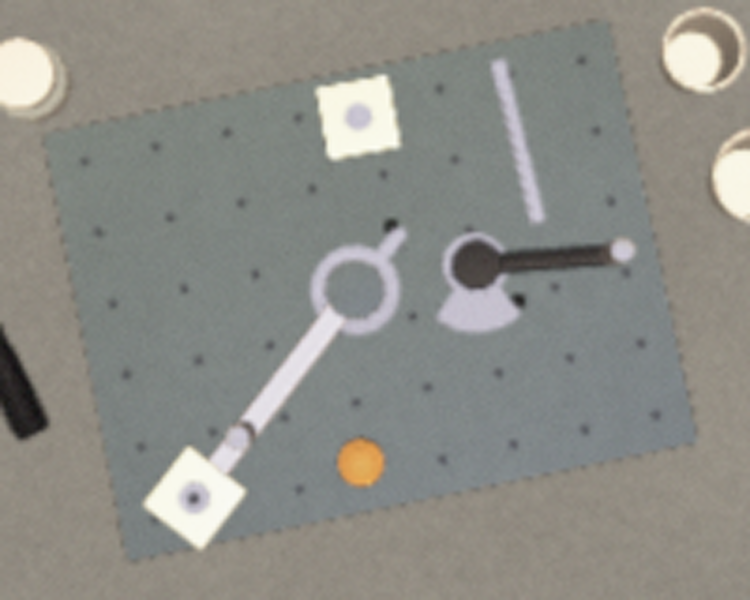

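The plate's centre is at (194,498), right over the lens at (194,495). The lug is at the end stop, the lever is open and the bystanders haven't moved. Handing in.

```bash
python3 -c "
from plant import hand_in
print(hand_in())"
```

```text
the job is handed in; nothing more can be done
None
```

The job is handed in: the lever is open against its stop (about 13 N at the post), the arm is at its end stop (about 8 N) with the specimen plate over the lens, and the gripper has let go; no verdict was returned.

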